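# Fetch the countersink from under the bit rack with the reacher

### The job

The blue countersink has rolled under the orange drill bit rack, too far in for a hand: take the reacher off its stand, reach in under the front of the rack, squeeze the trigger to grip the countersink, and carry it to the grey tray. Set it down in the tray before you let go of it (do not drop it in), then hang the reacher back on its stand, upright with its collar resting on the fork. Move the countersink with the reacher only, never with the gripper itself, and leave the jar, the mallet and the caliper where they are.

Things in the scene. Friction and masses are not known exactly. Their poses are not given: they have to be found in the camera images.
- rack: Fixed orange slotted bit rack, 160 (own x, front to back) x 250 (y) mm. Origin on the bench under its middle; x points from its open front to its back; front towards the robot's right. Deck: underside 120, top 132 mm up, on four 14 mm square corner legs. Slots 10 mm wide, too narrow to reach through. Bits to 90 mm tall stand on the deck at x = 45 mm. Rails 12 mm high at back and sides.
- rack_mouth (a point): Middle of the front edge of the rack's deck, on its underside, 120 mm above the bench and 80 mm before the rack's middle. The gap below is open here, 222 mm wide between the legs; x points in. The countersink's handle centre lies 55 to 80 mm behind this edge: the reacher gets there with its shaft leaning about 40 degrees from vertical, jaws forward.
- countersink_mid (a point): Blue hand countersink, about 70 g, loose, lying on the bench under the rack. This point: centre of its blue square-section handle (60 mm long, 22 wide, 22 high), 11 mm above the bench. x runs along the handle to the steel head, which ends 64 mm from here; it lies within 0.3 rad of the rack's own x.
- reacher_grip (a point): Reacher, 0.2 kg, loose, hanging upright on its stand; this point is where to grip it. z points up the shaft, y from black fixed palm plate to red trigger plate. The plates are 26 mm wide (x), reach from 22 mm above to 38 mm below this point, and measure 60 mm over their outer faces (y = +-30): a gripper closes across them along y. Collar: 44 x 44 mm, 40 to 48 mm below this point.
- reacher_tips (a point): On the reacher's shaft line between its jaw tips, 203 mm below the grip point (tips 20 mm above the bench when hung). Jaws: 55 mm long, 16 mm wide (x), 6 mm thick, 40 mm apart at rest (y = +-20 inside). A crosshead 14 x 64 x 10 mm lies 55 to 65 mm above the tips, the 12 mm shaft above it.
- trigger (a joint): Trigger squeeze, 0 (rest) to 0.024 m. The +y jaw is one piece with the trigger, the -y jaw with the palm plate: jaw gap = width over the grip less 20 mm, always centred between squeezing fingers. Spring 12 N at rest, +0.4 N/mm. Gripped to 54 mm it is held with jaws 34 mm apart; they meet the 22 mm handle at 0.018; squeeze 35 to 50 N to hold it firmly.
- stand_fork (a point): Fixed stand, yellow fork. This point: on the fork's top, 175 mm above the bench, midway between the tines, on the hung shaft's axis; the hung grip point is 48 mm above. Slot 18 mm wide, open to own -x (towards the robot). Lips 5 mm high at the tine ends (x = -26 to -31): lift 10 to 15 mm, draw out along -x 60 mm or more; return likewise. Post below the fork at x = 44 to 60.
- tray: Fixed grey tray, 150 (x) x 130 (y) mm, walls 28 mm high and 4 mm thick, floor about 4 mm. Origin on the bench under its middle.
- jar: Bystander: glass jar with lid, 68 mm across, 90 mm tall, origin under its middle. Leave alone.
- mallet: Bystander: silicone mallet lying on the bench, about 245 mm long, 60 mm high. Leave alone.
- caliper: Bystander: steel caliper lying flat on the bench, 190 mm long, up to 8 mm high. Leave alone.
Mind the look-alikes: they are no part of the job. There is more than one size of the part that bears reacher_grip; the job needs the larger.

How it is judged:
On the way, in this order (a step that is already met when the one before it is completed fails the run):
1. the reacher's trigger is squeezed so that its jaws grip the countersink under the rack (value of joint trigger above 0.012 m and contact force between reacher and countersink above 1.5 N and x of countersink_mid in the frame of rack above -0.07 m), for 0.2 s.
2. the countersink is lifted off the bench in the squeezed jaws (value of joint trigger above 0.012 m and contact force between reacher and countersink above 1 N and height (world z) of countersink_mid above 0.035 m), for 0.1 s.
3. the countersink is set down low in the tray while the jaws still hold it (value of joint trigger above 0.012 m and contact force between reacher and countersink above 0.5 N and z of countersink_mid in the frame of tray below 0.058 m and x of countersink_mid in the frame of tray between -0.067 and 0.067 m and y of countersink_mid in the frame of tray between -0.057 and 0.057 m), for 0.1 s.
At the end, for the whole second after the job is handed in: The countersink lies at rest in the tray (handle centre inside the walls and less than 45 mm above the bench); the reacher hangs at rest on its stand, upright within 0.15 rad, its grip point within 20 mm sideways of the fork point and 40 to 54 mm above it, trigger released (under 4 mm) (z of countersink_mid in the frame of tray below 0.045 m and x of countersink_mid in the frame of tray between -0.067 and 0.067 m and y of countersink_mid in the frame of tray between -0.057 and 0.057 m and horizontal distance between reacher_grip and stand_fork below 0.02 m and z of reacher_grip in the frame of stand_fork between 0.04 and 0.054 m and angle between reacher_grip's own z axis and vertical below 0.15 rad and value of joint trigger below 0.004 m and linear speed of each of reacher, countersink below 0.02 m/s); the robot touches nothing.
It fails at once if the gripper or arm touches the countersink (contact force between any of the fingers, the arm and countersink above 0.5 N).
It fails at once if the jar, the mallet or the caliper is moved by more than 25 mm (distance of any of jar, mallet, caliper from where it was at the start of the episode above 0.025 m).
It also fails if it takes over 61 s, if anything falls off the work surface, if the arm or the gripper's body presses on something with over 40 N, if the wrist force passes 120 N, or if a joint passes its speed limit or range.

### The arm

A 7-joint arm with a two-finger parallel gripper is mounted at the origin on the work surface. World frame = base frame: x ahead of the robot, y to its left, z up, the work surface at z = 0. Lengths are in m, angles in rad, forces in N, time in s.
With the tool pointing down it reaches from about 0.425 to 1.025 m from the base axis. Payload 9.4 kg.
Tool frame: the origin (TCP) lies on the mounting face of the last link; the fingertips stand 186 mm ahead of it and the grasp point (between the pads) lies 167 mm ahead of it (arm.grip_point_offset is the z of the grasp point in the tool frame, in m); z points along the fingers, y is the line along which they close (so a half turn about z gives the same grasp; the last joint's range is limited). The gripper opens to 93 mm and grips with 3 to 60 N. Pads are 15 mm wide; open, the fingers measure 128 mm over their backs; the gripper's body (75 mm by 188 mm) begins 65 mm behind the grasp point.
Start: joints at [1.058, 0.599, -0.003, 1.599, 0.002, 0.943, -0.08], TCP at [0.306, -0.657, 0.405] pointing down, gripper open.
Joint ranges: [-2.57, 2.57], [-0.35, 1.97], [-1.29, 1.29], [0.11, 2.56], [-1.05, 4.19], [0.11, 1.86], [-2.63, 2.63]. Speed limits (rad/s): [2.22, 2.22, 3.01, 3.01, 3.14, 3.14, 3.14].

### API

Orientations are given as a unit quaternion [w, x, y, z].
In Python, from plant import arm gives the robot as it stands.
- The arm moves only by the tool arm_command, never from a script. Its argument "moves" is a list of rows, each a list of 7 numbers: the turn, a rotation vector about the tool's x, y, z in degrees, then the shift along the tool's x, y, z in m, then the gripper command: -1 is shut, 1 is fully open, values between are in proportion. A call has 1 to 10 rows; each row is the pose to reach, as a shift and turn from the pose commanded when the call began, along the tool's axes at that moment; what a row does not reach only later rows make up. A row lasts 1/10 s, in which the tool goes at most 50 mm and 8.59 degrees, less where a joint would pass 70% of its speed; a pose out of reach is approached as far as the arm can. A call with a gripper value outside its range is refused whole. The fingers move at their own pace and stop on an object; "grip_force" is the grip in N (left out, the last holds). Time passes only in rows, so rows that repeat a pose let the fingers close. It gives the time, the measured TCP pose, the force, the opening and the grip force at its end, in the units of the state.
- arm.get_obs(): the state, without advancing time (a new reading comes with each control period).
- arm.get_image(name): name is "scene" or "side" or "wrist"; returns a dict with "image" (400x640x3 uint8, red, green, blue), "fx", "fy", "cx", "cy" (pixels), "rvec" (rotation vector, rad) and "tvec" (3), from world to camera coordinates, as OpenCV has them. Camera axes: x right, y down, z forward; pixel columns grow to the right and rows downward; lengths in m; the calibration is good to about 2 mm. The wrist camera is an equidistant fisheye: a pixel r from the principal point sees the ray r / f radians off the axis. A picture is of the moment at which its call begins. There is no depth.
- arm.close_job(): hands the job in; it is judged then, once.
The state is a dict: "time_s": time; "joints": joint angles; "dq": joint speeds; "joint_torque": joint torques, N m; "position": TCP position; "eef_rot": TCP orientation; "contact_force": force on the tool from outside, world axes, zero at the start; "moment": the same for the moment, N m; "width": finger opening in m; "grip_force": force on a finger pad.
Only numpy, scipy, OpenCV 4.12 (cv2) and the standard library are available. Lean on these libraries where they do the work, as an engineer would, in place of code of your own. Each camera call takes 0.05 s, during which the arm holds its last target. There are 200 camera calls.

## Working session

There is one attempt and no reset: what is moved stays moved. The work goes in short steps, Python scripts to look and compute and a tool call to move; the robot and the scene stay as the last step left them, time stands still between calls to the robot, and variables do not carry over. Pictures are saved under pics/ and viewed, at most 12 in all, crops included, and the job is handed in when it is done.

Besides the shell and the picture viewer there is one more tool, called after "Request:" by a JSON object that holds its "name" and its "arguments", one argument or row to a line. arm_command: Moves the arm, as the interface text tells. Its arguments: {"type":"object","properties":{"moves":{"type":"array","items":{"type":"array","items":{"type":"number"}}},"grip_force":{"type":"number"}},"required":["moves"]}

```bash
mkdir -p pics; ls; cat > h.py <<'E'
import numpy as np, cv2
from scipy.spatial.transform import Rotation as R
from plant import arm
def cam(n):
    d=arm.get_image(n); np.save(f'/tmp/{n}.npy',d,allow_pickle=True); return d
def load(n): return np.load(f'/tmp/{n}.npy',allow_pickle=True).item()
def ray(d,u,v):
    x=(u-d['cx'])/d['fx'];y=(v-d['cy'])/d['fy']
    Rm=cv2.Rodrigues(np.array(d['rvec'],float))[0]; t=np.array(d['tvec'],float).ravel()
    if d.get('fish'):
        r=np.hypot(x,y); s=np.sin(r)/max(r,1e-9); c=np.array([x*s,y*s,np.cos(r)])
    else: c=np.array([x,y,1.])
    return -Rm.T@t, Rm.T@c
def plane(d,u,v,z):
    o,r=ray(d,u,v); return o+r*(z-o[2])/r[2]
def tri(*a):
    A=np.zeros((3,3));b=np.zeros(3)
    for d,u,v in a:
        o,r=ray(d,u,v); r=r/np.linalg.norm(r); P=np.eye(3)-np.outer(r,r); A+=P;b+=P@o
    return np.linalg.solve(A,b)
def proj(d,p):
    Rm=cv2.Rodrigues(np.array(d['rvec'],float))[0]; c=Rm@np.array(p,float)+np.array(d['tvec'],float).ravel()
    return np.array([d['fx']*c[0]/c[2]+d['cx'],d['fy']*c[1]/c[2]+d['cy']])
E
python3 - <<'E'
from h import *
for n in ('scene','side'):
    d=cam(n); cv2.imwrite(f'pics/{n}0.png',d['image'][:,:,::-1])
    o,_=ray(d,0,0); print(n,o,ray(d,320,200)[1],d['fx'])
print(arm.get_obs())
E
```

```text
pics
scene [0.83961059 0.4490975  1.05430706] [-0.2217058  -0.48172641 -0.84856141] 392.7998538837474
side [0.25748988 1.0422324  0.8674675 ] [ 0.28240715 -0.7761076  -0.56402001] 485.72522153328543
{'time_s': 0.1, 'joints': array([ 1.05826839,  0.60003292, -0.00255163,  1.60001201,  0.00181848,
        0.94292563, -0.07981404]), 'dq': array([-1.18516838e-03, -5.63557673e-04,  4.58801128e-04, -1.80842095e-03,
       -9.35774853e-05,  5.57925665e-04, -1.78812585e-03]), 'joint_torque': array([ 4.29176318e-03, -7.66560030e+01,  1.50223665e+00, -2.52938926e+01,
       -5.22300100e-02,  1.36481403e-02,  4.54804876e-05]), 'position': array([ 0.30600711, -0.65706896,  0.40396838]), 'eef_rot': array([-6.53245640e-04,  9.76343617e-01,  2.16223651e-01, -2.15826634e-04]), 'contact_force': array([0.30953824, 0.21506682, 0.21914886]), 'moment': array([ 0.02772647,  0.01876263, -0.00514682]), 'grip_force': 0.0, 'width': 0.09304190967803447}
```

View pics/scene0.png

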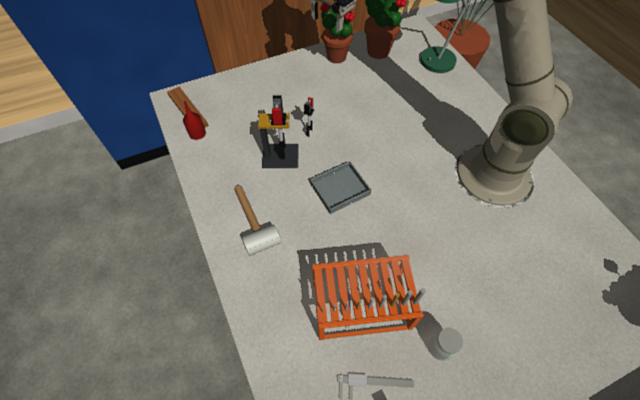

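View pics/side0.png

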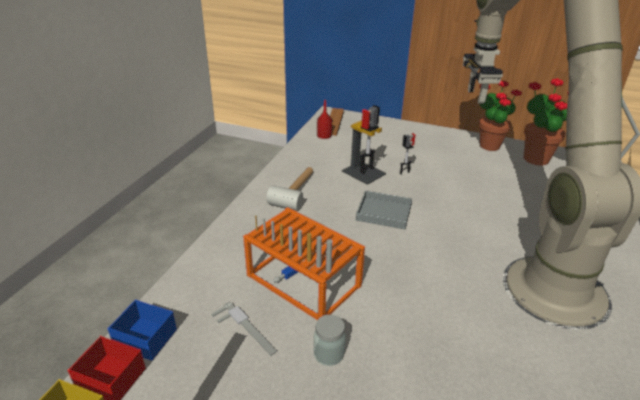

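The scene picture has two candidates for the reacher. The large one hangs on the yellow fork at scene (278,110) / side (370,135). A small look-alike stands free at scene (308,115) / side (408,150). The larger one on the fork fits the description. The countersink shows blue at side (290,272). I'll enlarge these regions to confirm.

```bash
python3 - <<'E'
from h import *
S=load('scene');D=load('side')
def c(d,x,y,w,h,W,H): return cv2.resize(d['image'][y:y+h,x:x+w,::-1],(W,H),interpolation=cv2.INTER_CUBIC)
a=c(S,240,85,80,90,340,382) if 0 else c(S,240,85,90,90,400,400)
b=c(D,335,95,90,90,400,400)
k=c(D,240,205,130,65,400,200); k2=c(D,240,255,130,65,400,200)
cv2.imwrite('pics/crop1.png',np.vstack([np.hstack([a,b]),np.hstack([k,k2])]))
print(S['tvec'])
for n,uv in dict(mouth=(0,0)).items(): pass
E
```

```text
[ 0.55793252 -0.12792884  1.30020898]
```

View pics/crop1.png

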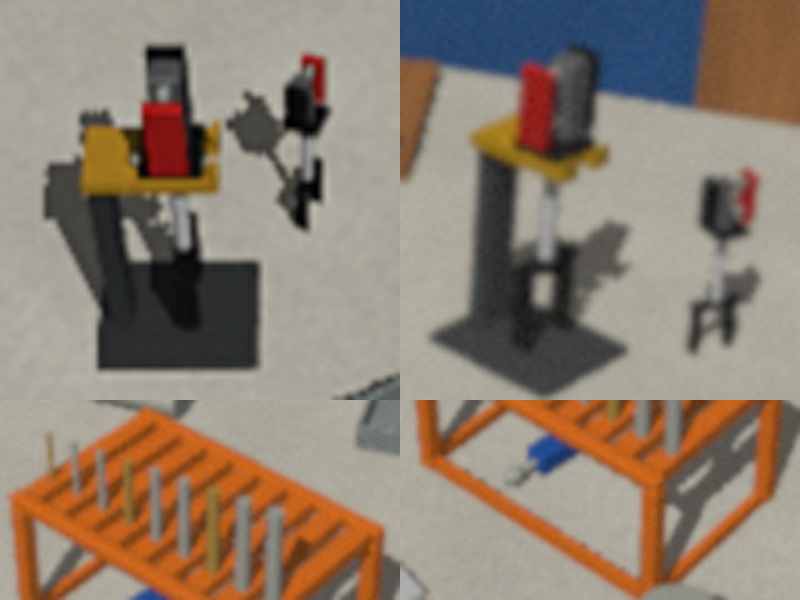

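The crop confirms it: the larger reacher hangs on the yellow fork, with its trigger (red) on the +y side and the fork open to −x. The small one stands free and is left alone. The countersink's steel head points to the back of the rack. Next I measure.

```bash
python3 - <<'E'
from h import *
np.set_printoptions(precision=4,suppress=True)
S=load('scene');D=load('side')
rng={'yel':([18,150,90],[32,255,255]),'org':([5,170,120],[15,255,255]),'blue':([105,150,60],[125,255,255]),'red':([0,180,100],[3,255,255]),'redh':([174,180,90],[180,255,255])}
roi={('scene','yel'):(255,100,300,140),('side','yel'):(340,110,395,145),('scene','org'):(300,240,440,350),('side','org'):(235,200,375,325),('side','blue'):(265,255,325,290),('scene','red'):(265,95,295,140),('side','red'):(355,100,385,135)}
for (n,c),(x0,y0,x1,y1) in roi.items():
    d=load(n);h=cv2.cvtColor(d['image'],cv2.COLOR_RGB2HSV)
    m=cv2.inRange(h,*map(np.array,rng[c]))
    if c=='red': m|=cv2.inRange(h,*map(np.array,rng['redh']))
    q=np.zeros_like(m);q[y0:y1,x0:x1]=m[y0:y1,x0:x1]
    p=cv2.findNonZero(q)
    if p is None: print(n,c,'none');continue
    hull=cv2.convexHull(p); ap=cv2.approxPolyDP(hull,2.0,True)[:,0]
    z={'yel':.175,'org':.132,'blue':.02,'red':.24}[c]
    print(n,c,len(p),'cent',p.mean(0)[0]); 
    for a in ap: print('   ',a,plane(d,*a,z), plane(d,*a,0.)[:2])
# tray
d=S;h=cv2.cvtColor(d['image'],cv2.COLOR_RGB2HSV)
sub=h[155:215,300:380]; m=cv2.inRange(sub,np.array([85,25,30]),np.array([115,255,190])); 
p=cv2.findNonZero(m); hull=cv2.convexHull(p)+np.array([300,155]); ap=cv2.approxPolyDP(hull,2.5,True)[:,0]
print('tray',len(p))
for a in ap: print(a,plane(d,*a,.028))
E
```

```text
scene yel 251 cent [269.4104 122.2271]
    [288 127] [ 0.5894 -0.321   0.175 ] [ 0.5396 -0.4742]
    [259 128] [ 0.6687 -0.3528  0.175 ] [ 0.6347 -0.5124]
    [259 114] [ 0.6492 -0.4055  0.175 ] [ 0.6113 -0.5755]
    [288 113] [ 0.568 -0.373  0.175] [ 0.5139 -0.5366]
side yel 125 cent [363.624 128.784]
    [380 130] [ 0.5658 -0.3583  0.175 ] [ 0.6437 -0.7123]
    [370 135] [ 0.586  -0.3112  0.175 ] [ 0.6691 -0.6533]
    [354 129] [ 0.6457 -0.3326  0.175 ] [ 0.7438 -0.6801]
    [352 125] [ 0.6607 -0.3585  0.175 ] [ 0.7626 -0.7125]
    [360 122] [ 0.643  -0.3908  0.175 ] [ 0.7404 -0.7529]
scene org 4119 cent [362.6727 295.5266]
    [422 316] [0.5148 0.3196 0.132 ] [0.4683 0.3011]
    [411 328] [0.5531 0.3327 0.132 ] [0.5121 0.316 ]
    [320 339] [0.7554 0.266  0.132 ] [0.7434 0.2398]
    [312 265] [0.6977 0.0924 0.132 ] [0.6774 0.0414]
    [391 257] [0.5057 0.1571 0.132 ] [0.4579 0.1153]
    [407 258] [0.4699 0.1767 0.132 ] [0.417  0.1377]
side org 4392 cent [303.5531 253.6298]
    [360 284] [0.4335 0.297  0.132 ] [0.4651 0.1633]
    [329 313] [0.4677 0.3986 0.132 ] [0.5055 0.283 ]
   
[... 430 characters left out ...]
207  0.02  ] [0.6672 0.1873]
    [290 268] [0.6443 0.1936 0.02  ] [0.6534 0.1736]
scene red 131 cent [276.8397 115.6336]
    [281 123] [ 0.6199 -0.2856  0.24  ] [ 0.5551 -0.5021]
    [274 123] [ 0.6374 -0.2936  0.24  ] [ 0.5778 -0.5125]
    [272 109] [ 0.6233 -0.3451  0.24  ] [ 0.5596 -0.5792]
    [280 109] [ 0.6028 -0.3357  0.24  ] [ 0.533  -0.5671]
side red 97 cent [365.4639 119.3299]
    [367 128] [ 0.5758 -0.2248  0.24  ] [ 0.6976 -0.7095]
    [363 127] [ 0.5886 -0.2267  0.24  ] [ 0.7153 -0.7121]
    [364 110] [ 0.6206 -0.3461  0.24  ] [ 0.7594 -0.8772]
    [368 113] [ 0.6025 -0.329   0.24  ] [ 0.7345 -0.8534]
tray 3
[323 201] [ 0.5646 -0.1264  0.028 ]
[318 194] [ 0.5679 -0.1561  0.028 ]
```

```bash
cat >> h.py <<'E'
np.set_printoptions(precision=4,suppress=True)
def pose(o=None):
    o=o or arm.get_obs(); q=o['eef_rot']; return np.array(o['position']),R.from_quat([q[1],q[2],q[3],q[0]])
def mv(p,zx,cur=None):
    "p: target TCP; zx: (tool x dir, tool z dir) -> turn deg, shift in current tool axes"
    p0,r0=cur or pose(); z=np.array(zx[1],float);z/=np.linalg.norm(z);x=np.array(zx[0],float);x-=z*(x@z);x/=np.linalg.norm(x)
    r=R.from_matrix(np.c_[x,np.cross(z,x),z])
    print('turn',(r0.inv()*r).as_rotvec(degrees=True).round(2),'shift',r0.inv().apply(np.array(p)-p0).round(4))
    return np.array(p),r
E
python3 - <<'E'
from h import *
S=load('scene');D=load('side')
for uv in [(309,183),(349,162),(371,188),(332,212)]: print('tray',plane(S,*uv,.028))
for uv in [(358,207),(369,192),(412,197),(406,226)]: print('trayside',plane(D,*uv,.028))
for n,a,b in [('front near',(407,258),(363,247)),('front far',(312,265),(286,208)),('red o',(272,109),(364,110)),('red i',(280,109),(368,113))]: print(n,tri((S,*a),(D,*b)))
print('cs junction',plane(D,283.2,275,.011),'tip',plane(D,274.3,280,.011))
print('small foot',plane(S,307.5,131,.02))
mv([.605,-.358,.49],([.928,-.372,0],[0,0,-1]))
E
```

```text
tray [ 0.5766 -0.2055  0.028 ]
tray [ 0.4241 -0.2269  0.028 ]
tray [ 0.4074 -0.1069  0.028 ]
tray [ 0.5564 -0.0795  0.028 ]
trayside [ 0.5586 -0.1208  0.028 ]
trayside [ 0.5503 -0.2127  0.028 ]
trayside [ 0.4177 -0.236   0.028 ]
trayside [ 0.4033 -0.0818  0.028 ]
front near [0.4655 0.1734 0.1272]
front far [0.6976 0.0911 0.1271]
red o [ 0.6219 -0.348   0.2382]
red i [ 0.6033 -0.3364  0.2378]
cs junction [0.6539 0.2149 0.011 ] tip [0.6672 0.2396 0.011 ]
small foot [ 0.491  -0.4118  0.02  ]
turn [-0.07  0.04 46.82] shift [ 0.3973 -0.145  -0.0859]
```

Fork ≈ (0.605, −0.358), yaw −22°. Tray centre ≈ (0.491, −0.155). Mouth ≈ (0.581, 0.132), rack x at about 70.5°. Countersink ≈ (0.640, 0.189), 73 mm behind the edge, which fits the 55–80 mm given. Moving above the stand now.

Request:
{"name": "arm_command", "arguments": {
  "moves": [
    [0,0,8,0.04,-0.014,-0.03,1],
    [0,0,16,0.085,-0.03,-0.06,1],
    [0,0,24,0.13,-0.048,-0.086,1],
    [0,0,32,0.175,-0.064,-0.086,1],
    [0,0,39,0.22,-0.08,-0.086,1],
    [0,0,46.8,0.265,-0.097,-0.086,1],
    [0,0,46.8,0.31,-0.113,-0.086,1],
    [0,0,46.8,0.355,-0.13,-0.086,1],
    [0,0,46.8,0.397,-0.145,-0.086,1],
    [0,0,46.8,0.397,-0.145,-0.086,1]
  ]
}}

```text
time_s: 1.1
position: [0.6102, -0.351, 0.4895]
eef_rot: [-0.002, 0.983, -0.184, 0.0]
contact_force: [-0.4, 0.8, 0.5]
width: 0.093
grip_force: 0.0
```

```bash
python3 - <<'E'
from h import *
print(pose()[0],arm.get_obs()['joints'],pose()[1].as_matrix()[:,0])
d=cam('wrist'); d['fish']=1; np.save('/tmp/wrist.npy',d,allow_pickle=True)
print(d['fx'],d['fy'],d['cx'],d['cy'],ray(d,320,200))
cv2.imwrite('pics/w1.png',d['image'][:,:,::-1])
E
```

```text
[ 0.6102 -0.351   0.4895] [ 0.3263  0.5062  0.1849  1.5662 -0.1061  1.0796 -1.4024] [ 0.9322 -0.362  -0.0004]
309.70691628693146 309.70691628693146 315.5044224517699 200.7788960951574 (array([ 0.6805, -0.3794,  0.469 ]), array([-0.2576,  0.0895, -0.9621]))
```

View pics/w1.png

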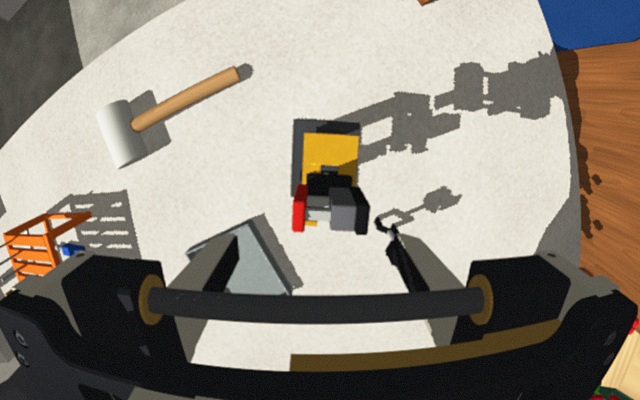

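```bash
python3 - <<'E'
from h import *
d=load('wrist')
a=plane(d,292.5,231,.245);b=plane(d,369,234,.245);e=plane(d,303,133,.175);f=plane(d,360,134,.175)
print(a,b,np.linalg.norm(a-b),e,f,np.linalg.norm(e-f))
v=(a-b)/np.linalg.norm(a-b); xv=np.array([v[1],-v[0],0]); print('yaw',np.degrees(np.arctan2(xv[1],xv[0])), 'fork yaw',np.degrees(np.arctan2(*(-(e-f)[[0,1]]*[1,-1]))))
print('grip est (a+b)/2+13mm x', (a+b)/2+.013*xv)
w=(e-f)/np.linalg.norm(e-f);xf=np.array([w[1],-w[0],0]); print('fork c if back=60', (e+f)/2-.06*xf, xf)
h=cv2.cvtColor(d['image'],cv2.COLOR_RGB2HSV)
m=cv2.inRange(h,np.array([18,150,60]),np.array([32,255,255]));m[:, :290]=0;m[:,370:]=0;m[250:]=0
p=cv2.findNonZero(m);print(cv2.boundingRect(p),cv2.approxPolyDP(cv2.convexHull(p),2,True)[:,0].tolist())
E
```

```text
[ 0.6049 -0.3297  0.245 ] [ 0.5807 -0.3846  0.245 ] 0.06003783842128863 [ 0.669  -0.3607  0.175 ] [ 0.6489 -0.4109  0.175 ] 0.054054444264812734
yaw -23.743447320815527 fork yaw -21.79323055671405
grip est (a+b)/2+13mm x [ 0.6047 -0.3624  0.245 ]
fork c if back=60 [ 0.6032 -0.3636  0.175 ] [ 0.9285 -0.3713  0.    ]
(301, 132, 58, 94) [[357, 135], [354, 185], [315, 225], [305, 224], [301, 179], [304, 133]]
```

Request:
{"name": "arm_command", "arguments": {
  "moves": [
    [0,0,0,0,0.004,0.02,1],
    [0,0,0,0,0.004,0.04,1],
    [0,0,0,0,0.004,0.06,1],
    [0,0,0,0,0.004,0.06,1]
  ]
}}

```text
time_s: 1.55
position: [0.6016, -0.3628, 0.4279]
eef_rot: [-0.0, 0.982, -0.19, -0.003]
contact_force: [-0.1, 0.5, -0.4]
width: 0.0928
grip_force: 0.0
```

```bash
python3 - <<'E'
from h import *
print(pose()[0]); mv([.604,-.362,.39],([.9285,-.3713,0],[0,0,-1]))
E
```

```text
[ 0.6016 -0.3628  0.4279]
turn [ 0.02  0.3  -0.13] shift [ 0.0021 -0.0016  0.0379]
```

Request:
{"name": "arm_command", "arguments": {
  "moves": [
    [0,0,0,0.002,0,0.02,1],
    [0,0,0,0.002,0,0.038,1],
    [0,0,0,0.002,0,0.038,1],
    [0,0,0,0.002,0,0.038,0.3],
    [0,0,0,0.002,0,0.038,0.2],
    [0,0,0,0.002,0,0.038,0.15],
    [0,0,0,0.002,0,0.038,0.15],
    [0,0,0,0.002,0,0.038,0.15]
  ],
  "grip_force": 35
}}

```text
time_s: 2.35
position: [0.6053, -0.3626, 0.3934]
eef_rot: [0.0, 0.982, -0.189, 0.0]
contact_force: [-1.6, -1.8, 2.1]
width: 0.0582
grip_force: 15.0
```

```bash
python3 - <<'E'
from h import *
print(pose()[0],pose()[1].as_matrix()[:,0],arm.get_obs()['joints']);d=cam('wrist'); d['fish']=1; np.save('/tmp/wrist.npy',d,allow_pickle=True)
cv2.imwrite('pics/w2.png',d['image'][:,:,::-1])
E
```

```text
[ 0.6053 -0.3626  0.3934] [ 0.9284 -0.3716  0.001 ] [ 0.3519  0.5906  0.1724  1.667  -0.123   0.8936 -1.3788]
```

View pics/w2.png

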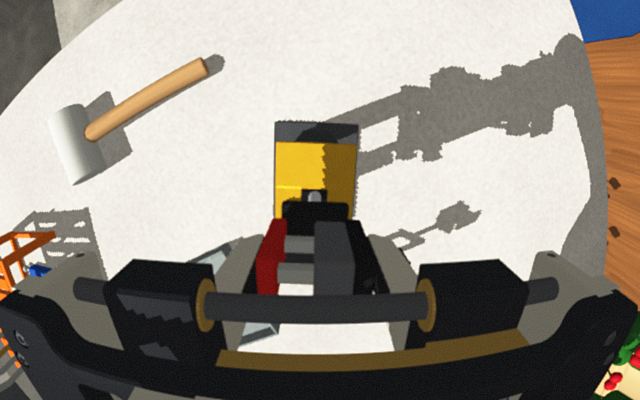

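Request:
{"name": "arm_command", "arguments": {
  "moves": [
    [0,0,0,0,0,0,0.14],
    [0,0,0,0,0,0,0.14],
    [0,0,0,0,0,-0.007,0.14],
    [0,0,0,0,0,-0.014,0.14],
    [0,0,0,0,0,-0.014,0.14]
  ]
}}

```text
time_s: 2.9
position: [0.6055, -0.3622, 0.4076]
eef_rot: [-0.0, 0.982, -0.189, 0.001]
contact_force: [-0.5, 0.7, -2.5]
width: 0.0538
grip_force: 14.8
```

Request:
{"name": "arm_command", "arguments": {
  "moves": [
    [0,0,0,-0.015,0,0,0.14],
    [0,0,0,-0.035,0,0,0.14],
    [0,0,0,-0.06,0,0,0.14],
    [0,0,0,-0.085,0,-0.01,0.14],
    [0,0,0,-0.1,0,-0.04,0.14],
    [0,0,0,-0.1,0,-0.08,0.14],
    [0,0,0,-0.1,0,-0.09,0.14]
  ]
}}

```text
time_s: 3.6
position: [0.5123, -0.3256, 0.5009]
eef_rot: [0.001, 0.982, -0.189, 0.003]
contact_force: [0.5, -0.2, -2.8]
width: 0.0537
grip_force: 14.8
```

```bash
cat > plan.py <<'E'
from h import *
# handle axis estimate and target
def target(cs,az,tip_fwd=.005,tipz=.010,back=0.,tilt=40,off=.370,up=0.):
    t=np.radians(tilt);x=np.array([np.cos(az),np.sin(az),0]);z=np.sin(t)*x+np.array([0,0,-np.cos(t)])
    tip=np.array([cs[0],cs[1],tipz+up])+x*(tip_fwd-back); return tip-z*(off), (x*np.cos(t)+np.array([0,0,np.sin(t)]),z)
E
python3 - <<'E'
from plan import *
print(pose()[0],arm.get_obs()['joints'])
az=np.radians(65)
for b in (.16,0):
    p,zx=target([.64,.1885],az,back=b); print(p); mv(p,zx)
E
```

```text
[ 0.5123 -0.3256  0.5009] [ 0.3321  0.3637  0.1967  1.7778 -0.0833  1.0023 -1.3911]
[ 0.474  -0.1675  0.2934]
turn [ 30.44  31.67 -82.88] shift [-0.0956 -0.1325  0.2068]
[ 0.5416 -0.0225  0.2934]
turn [ 30.44  31.67 -82.88] shift [-0.0867 -0.2923  0.2069]
```

Request:
{"name": "arm_command", "arguments": {
  "moves": [
    [0,0,-8.5,-0.01,-0.013,0,0.14],
    [0,0,-17,-0.02,-0.026,0,0.14],
    [0,0,-25.5,-0.03,-0.04,0,0.14],
    [0,0,-34,-0.04,-0.053,0,0.14],
    [0,0,-42.5,-0.05,-0.066,0,0.14],
    [0,0,-51,-0.06,-0.08,0,0.14],
    [0,0,-59.5,-0.07,-0.093,0,0.14],
    [0,0,-68,-0.08,-0.106,0,0.14],
    [0,0,-76.5,-0.087,-0.12,0,0.14],
    [0,0,-85,-0.094,-0.1325,0,0.14]
  ]
}}

```text
time_s: 4.6
position: [0.4742, -0.1665, 0.4962]
eef_rot: [-0.0, 0.85, 0.527, -0.0]
contact_force: [0.1, 0.0, -2.3]
width: 0.0536
grip_force: 14.4
```

```bash
python3 - <<'E'
from plan import *
print(pose()[0],arm.get_obs()['joints'],pose()[1].as_matrix()[:,0])
p,zx=target([.64,.1885],np.radians(65),back=.16,up=.03); print(p); mv(p,zx)
E
```

```text
[ 0.4742 -0.1665  0.4962] [ 0.3669  0.2327 -0.1755  1.978   0.0495  0.9356 -0.2948] [0.4453 0.8954 0.0003]
[ 0.474  -0.1675  0.3234]
turn [ 0.46 39.98 -1.4 ] shift [-0.0011  0.0004  0.1727]
```

Request:
{"name": "arm_command", "arguments": {
  "moves": [
    [0,8,0,0,0,0,0.14],
    [0,16,0,0,0,0.02,0.14],
    [0,24,0,0,0,0.04,0.14],
    [0,32,-0.5,0,0,0.08,0.14],
    [0.4,40,-1.4,0,0,0.11,0.14],
    [0.4,40,-1.4,0,0,0.15,0.14],
    [0.4,40,-1.4,0,0,0.172,0.14],
    [0.4,40,-1.4,0,0,0.172,0.14]
  ]
}}

```text
time_s: 5.4
position: [0.4735, -0.168, 0.3216]
eef_rot: [-0.184, 0.795, 0.501, 0.288]
contact_force: [-0.7, 0.2, -1.7]
width: 0.0537
grip_force: 14.4
```

```bash
python3 - <<'E'
from plan import *
print(pose()[0],arm.get_obs()['joints'],pose()[1].as_matrix())
d=cam('wrist'); d['fish']=1; np.save('/tmp/wrist.npy',d,allow_pickle=True)
im=d['image'][60:260,150:450,::-1]
print(proj) if 0 else None
cv2.imwrite('pics/w3.png',d['image'][:,:,::-1])
E
```

```text
[ 0.4735 -0.168   0.3216] [ 0.8046  0.57   -0.5381  2.1839 -0.8667  0.5575  0.6727] [[ 0.3317  0.9027  0.2739]
 [ 0.6901 -0.4302  0.582 ]
 [ 0.6432 -0.004  -0.7657]]
```

View pics/w3.png

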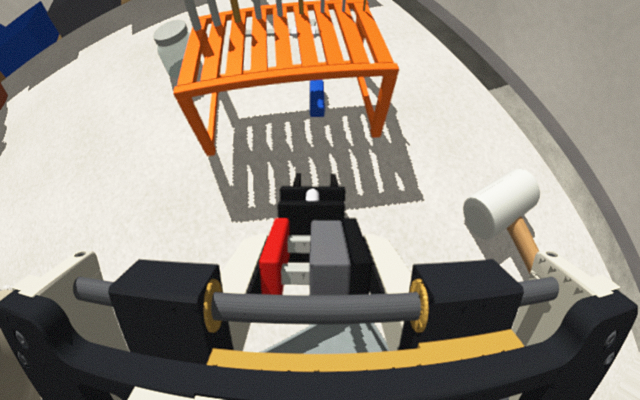

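```bash
python3 - <<'E'
from plan import *
d=load('wrist');h=cv2.cvtColor(d['image'],cv2.COLOR_RGB2HSV)
m=cv2.inRange(h,np.array([105,140,40]),np.array([125,255,255]));q=np.zeros_like(m);q[75:125,295:340]=m[75:125,295:340]
for v in range(78,120,3):
    u=np.nonzero(q[v])[0]
    if len(u): print(v,u.min(),u.max(),plane(d,u.min()-.5,v,.022)[:2],plane(d,u.max()+.5,v,.022)[:2],d['image'][v,(u.min()+u.max())//2])
u=cv2.approxPolyDP(cv2.convexHull(cv2.findNonZero(q)),1.2,True)[:,0]; print(u.tolist())
for a in u: print(a,plane(d,*a,.0)[:2],plane(d,*a,.022)[:2])
# rack front edge underside/legs; own jaws
for uv in [(178,94),(397,68)]: print('front top corner',plane(d,*uv,.132)[:2])
cv2.imwrite('pics/w3c.png',np.hstack([cv2.resize(d['image'][75:125,290:345,::-1],(440,400),interpolation=cv2.INTER_CUBIC),cv2.resize(d['image'][165:215,270:320,::-1],(0,0),fx=1,fy=1) if 0 else cv2.resize(d['image'][165:235,275:350,::-1],(360,400),interpolation=cv2.INTER_CUBIC)]))
E
```

```text
81 311 322 [0.6452 0.2135] [0.6616 0.2056] [ 42 100 213]
84 310 322 [0.641  0.2081] [0.6586 0.1996] [ 43 100 214]
87 310 322 [0.6382 0.2021] [0.6557 0.1938] [ 35  95 213]
90 310 322 [0.6355 0.1963] [0.6529 0.188 ] [ 32  78 176]
93 311 323 [0.6342 0.1899] [0.6514 0.1817] [16 41 92]
96 311 323 [0.6316 0.1843] [0.6487 0.1762] [ 8 38 92]
99 311 323 [0.6291 0.1788] [0.646  0.1707] [ 19  44 108]
102 311 323 [0.6265 0.1734] [0.6433 0.1654] [ 28  73 157]
105 311 323 [0.6241 0.1681] [0.6407 0.1601] [ 25  57 129]
108 311 323 [0.6216 0.1629] [0.6382 0.155 ] [13 34 87]
111 311 323 [0.6193 0.1578] [0.6357 0.1499] [18 36 82]
114 311 323 [0.6169 0.1527] [0.6332 0.1449] [17 37 88]
[[323, 115], [311, 115], [311, 81], [322, 81]]
[323 115] [0.6402 0.1599] [0.6317 0.1436]
[311 115] [0.6242 0.1676] [0.6168 0.1507]
[311  81] [0.6553 0.2341] [0.6458 0.2132]
[322  81] [0.6713 0.2264] [0.6609 0.2059]
front top corner [0.4666 0.1626]
front top corner [0.694  0.0908]
```

View pics/w3c.png

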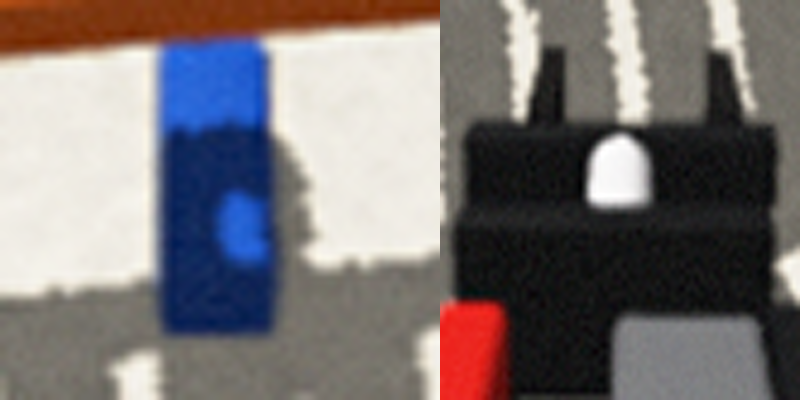

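```bash
python3 - <<'E'
from plan import *
d=load('wrist')
near=plane(d,317.05,116.3,0); az=np.radians(65.2); print('near',near,'centre',near+.03*np.array([np.cos(az),np.sin(az),0]))
p,r=pose(); M=r.as_matrix()
Rm=cv2.Rodrigues(np.array(d['rvec'],float))[0]
def pf(X):
    c=Rm@X+np.array(d['tvec']).ravel(); th=np.arctan2(np.hypot(*c[:2]),c[2]); k=th*d['fx']/np.hypot(*c[:2]); return c[0]*k+d['cx'],c[1]*k+d['cy']
for y in (-.017,-.023,.017,.023):
  for x in (.008,-.008): print(y,x,pf(p+M@[x,y,.373]),pf(p+M@[x,y,.367]))
cs=[.6432,.1887]
m=np.array([.5805,.130]);xr=np.array([.3342,.9425]);print('depth',(np.array(cs)-m)@xr)
for kw in (dict(back=.06),dict()):
    mv(*target(cs,az,tip_fwd=.005,tipz=.012,off=.371,**kw))
E
```

```text
near [0.6312 0.1614 0.    ] centre [0.6438 0.1887 0.    ]
-0.017 0.008 (np.float64(301.82451823297924), np.float64(171.66249747129768)) (np.float64(301.5934605493282), np.float64(172.6296230572127))
-0.017 -0.008 (np.float64(301.9853072696521), np.float64(185.12659642844537)) (np.float64(301.76065444182035), np.float64(186.3065841377411))
-0.023 0.008 (np.float64(296.6466180784406), np.float64(171.68730859420904)) (np.float64(296.3299574959951), np.float64(172.65453783214562))
-0.023 -0.008 (np.float64(296.8594116615597), np.float64(185.14303865770697)) (np.float64(296.5514020518301), np.float64(186.3227260048949))
0.017 0.008 (np.float64(331.22874942562396), np.float64(171.62448690443904)) (np.float64(331.48595213567194), np.float64(172.59094505311356))
0.017 -0.008 (np.float64(331.0929749094291), np.float64(185.08752503832858)) (np.float64(331.34370590144397), np.float64(186.26678331293533))
0.023 0.008 (np.float64(336.40407987976613), np.float64(171.6359060917118)) (np.float64(336.746752597482), np.float64(172.60223369069186))
0.023 -0.008 (np.float64(336.2163503474696), np.float64(185.09020525471863)) (np.float64(336.5503101314589), np.float64(186.26890745613255))
depth 0.07627909
turn [ 0.33 -0.05 -0.55] shift [0.0598 0.003  0.0859]
turn [ 0.33 -0.05 -0.55] shift [0.1057 0.0023 0.1245]
```

```bash
python3 - <<'E'
from plan import *
cs=[.6435,.1887]; az=np.radians(65.2)
for b in (.1,.05,0):
    mv(*target(cs,az,tip_fwd=.004,tipz=.011,off=.371,tilt=43,back=b))
E
```

```text
turn [ 0.35  2.95 -0.54] shift [0.0085 0.0039 0.0608]
turn [ 0.35  2.95 -0.54] shift [0.0467 0.0033 0.093 ]
turn [ 0.35  2.95 -0.54] shift [0.085  0.0028 0.1252]
```

Request:
{"name": "arm_command", "arguments": {
  "moves": [
    [0.3,2,-0.5,0,0.002,0.03,0.14],
    [0.3,3,-0.5,0.008,0.004,0.06,0.14],
    [0.3,3,-0.5,0.028,0.0035,0.077,0.14],
    [0.3,3,-0.5,0.047,0.003,0.093,0.14],
    [0.3,3,-0.5,0.047,0.003,0.093,0.14],
    [0.3,3,-0.5,0.047,0.003,0.093,0.14]
  ]
}}

```text
time_s: 6.05
position: [0.5187, -0.0818, 0.2848]
eef_rot: [-0.195, 0.783, 0.502, 0.31]
contact_force: [-0.1, -0.2, -2.3]
width: 0.0535
grip_force: 14.3
```

```bash
python3 - <<'E'
from plan import *
cs=[.6435,.1887]; az=np.radians(65.2)
p,r=pose(); print('tip',p+r.apply([0,0,.371]),arm.get_obs()['contact_force'])
for b in (0,): mv(*target(cs,az,tip_fwd=.004,tipz=.011,off=.371,tilt=43,back=b))
E
```

```text
tip [0.626  0.1472 0.0135] [-0.0976 -0.2323 -2.3346]
turn [0.22 0.01 0.25] shift [ 0.0341 -0.0001  0.0352]
```

Request:
{"name": "arm_command", "arguments": {
  "moves": [
    [0,0,0,0.009,0,0.009,0.14],
    [0,0,0,0.018,0,0.018,0.14],
    [0,0,0,0.027,0,0.027,0.14],
    [0,0,0,0.034,0,0.0345,0.14],
    [0,0,0,0.034,0,0.0345,0.14],
    [0,0,0,0.034,0,0.0345,0.14]
  ]
}}

```text
time_s: 6.65
position: [0.5384, -0.0382, 0.2814]
eef_rot: [-0.196, 0.784, 0.502, 0.31]
contact_force: [0.3, -0.5, -1.5]
width: 0.0536
grip_force: 14.3
```

```bash
python3 - <<'E'
from plan import *
p,r=pose(); print('tip',p+r.apply([0,0,.371]),arm.get_obs()['contact_force'])
d=cam('wrist');e=cam('side')
a=cv2.resize(d['image'][100:300,220:420,::-1],(400,400),interpolation=cv2.INTER_CUBIC)
b=cv2.resize(e['image'][225:325,240:340,::-1],(400,400),interpolation=cv2.INTER_CUBIC)
cv2.imwrite('pics/w4.png',np.hstack([a,b]))
E
```

```text
tip [0.6453 0.1912 0.0101] [ 0.3003 -0.4996 -1.5198]
```

View pics/w4.png

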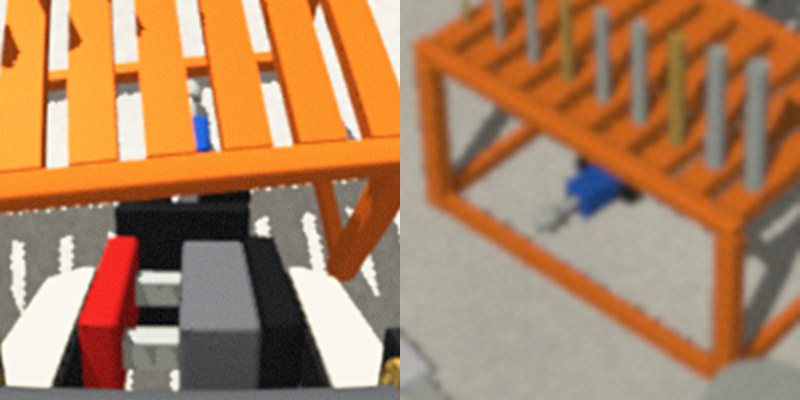

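The side crop shows the jaws on both sides of the blue handle, at about (600,185) in the crop. Now I squeeze.

Request:
{"name": "arm_command", "arguments": {
  "moves": [
    [0,0,0,0,0,0,0],
    [0,0,0,0,0,0,-0.1],
    [0,0,0,0,0,0,-0.2],
    [0,0,0,0,0,0,-0.3],
    [0,0,0,0,0,0,-0.3],
    [0,0,0,0,0,0,-0.3],
    [0,0,0,0,0,0,-0.3],
    [0,0,0,0,0,0,-0.3]
  ],
  "grip_force": 45
}}

```text
time_s: 7.55
position: [0.5385, -0.0384, 0.2816]
eef_rot: [-0.196, 0.784, 0.502, 0.31]
contact_force: [-1.2, -1.2, -0.8]
width: 0.0406
grip_force: 45.0
```

Request:
{"name": "arm_command", "arguments": {
  "moves": [
    [0,0,0,0,0,-0.01,-0.3],
    [0,0,0,0,0,-0.02,-0.3],
    [0,0,0,0,0,-0.03,-0.3],
    [0,0,0,0,0,-0.042,-0.3],
    [0,0,0,0,0,-0.044,-0.3],
    [0,0,0,0,0,-0.044,-0.3],
    [0,0,0,0,0,-0.044,-0.3]
  ]
}}

```text
time_s: 8.25
position: [0.5257, -0.0655, 0.3139]
eef_rot: [-0.196, 0.784, 0.502, 0.31]
contact_force: [0.5, -0.3, -3.0]
width: 0.0407
grip_force: 45.0
```

```bash
python3 - <<'E'
from plan import *
p,r=pose(); print('tip',p+r.apply([0,0,.371]),arm.get_obs()['contact_force'],arm.get_obs()['joints'])
e=cam('side');h=cv2.cvtColor(e['image'],cv2.COLOR_RGB2HSV)
m=cv2.inRange(h,np.array([105,150,60]),np.array([125,255,255]));q=np.zeros_like(m);q[235:295,265:340]=m[235:295,265:340]
P=cv2.findNonZero(q); print(len(P),P.mean(0)) if P is not None else 0
# withdraw horizontally 170 mm along az, raise 60 after
az=np.radians(65.2)
for b,u in ((.14,.0),(.2,.08)):
    t=p-b*np.array([np.cos(az),np.sin(az),0])+[0,0,u]; print(t,r.inv().apply(t-p))
E
```

```text
tip [0.6329 0.1637 0.0425] [ 0.5396 -0.3087 -2.9852] [ 0.7164  0.648  -0.7377  2.1732 -0.9611  0.3601  0.6036]
[ 0.467  -0.1926  0.3139] [-0.1024  0.0001 -0.0955]
[ 0.4419 -0.247   0.3939] [-0.0917  0.0004 -0.1949]
```

Request:
{"name": "arm_command", "arguments": {
  "moves": [
    [0,0,0,-0.015,0,-0.014,-0.3],
    [0,0,0,-0.036,0,-0.034,-0.3],
    [0,0,0,-0.058,0,-0.054,-0.3],
    [0,0,0,-0.08,0,-0.075,-0.3],
    [0,0,0,-0.1,0,-0.094,-0.3],
    [0,0,0,-0.11,0,-0.125,-0.3],
    [0,0,0,-0.11,0,-0.155,-0.3],
    [0,0,0,-0.11,0,-0.155,-0.3]
  ]
}}

```text
time_s: 9.1
position: [0.4473, -0.2369, 0.3535]
eef_rot: [-0.194, 0.785, 0.501, 0.31]
contact_force: [-0.1, 0.8, -3.4]
width: 0.0406
grip_force: 45.0
```

```bash
python3 - <<'E'
from plan import *
S=load('scene')
for z in (.1,.13,.16,.19,.22): print(z,plane(S,309.5,98,z)[:2])
p,r=pose(); print('tip',p+r.apply([0,0,.371]),arm.get_obs()['joints'])
for az in (65.2,50,80):
    a=np.radians(az);tr=np.array([.491,-.155])-.017*np.array([np.cos(a),np.sin(a)])
    for z in (.07,.015): print(az,z,target(tr,a,tip_fwd=.004,tipz=z,off=.371,tilt=43)[0]); mv(*target(tr,a,tip_fwd=.004,tipz=z,off=.371,tilt=43))
E
```

```text
0.1 [ 0.4525 -0.4767]
0.13 [ 0.4647 -0.4476]
0.16 [ 0.4769 -0.4184]
0.19 [ 0.489  -0.3893]
0.22 [ 0.5012 -0.3602]
tip [ 0.5557 -0.0088  0.0817] [ 0.9883  0.5488 -0.5793  2.1221 -0.7384  0.7179  0.6481]
65.2 0.07 [ 0.3794 -0.3965  0.3413]
turn [0.43 0.1  0.07] shift [-0.1353  0.006  -0.1091]
65.2 0.015 [ 0.3794 -0.3965  0.2863]
turn [0.43 0.1  0.07] shift [-0.1727  0.0057 -0.0688]
50 0.07 [ 0.32   -0.3588  0.3413]
turn [-9.93  0.05 11.19] shift [-0.1284 -0.0638 -0.1033]
50 0.015 [ 0.32   -0.3588  0.2863]
turn [-9.93  0.05 11.19] shift [-0.1658 -0.0641 -0.063 ]
80 0.07 [ 0.4448 -0.417   0.3413]
turn [ 10.51   0.15 -10.77] shift [-0.1289  0.0739 -0.1026]
80 0.015 [ 0.4448 -0.417   0.2863]
turn [ 10.51   0.15 -10.77] shift [-0.1663  0.0736 -0.0623]
```

Request:
{"name": "arm_command", "arguments": {
  "moves": [
    [-3,0,3,-0.03,-0.015,-0.024,-0.3],
    [-6,0,6.5,-0.06,-0.03,-0.048,-0.3],
    [-9,0,10,-0.095,-0.047,-0.076,-0.3],
    [-9.9,0,11.2,-0.128,-0.064,-0.103,-0.3],
    [-9.9,0,11.2,-0.128,-0.064,-0.103,-0.3],
    [-9.9,0,11.2,-0.128,-0.064,-0.103,-0.3]
  ]
}}

```text
time_s: 9.7
position: [0.3206, -0.3563, 0.3393]
eef_rot: [-0.157, 0.843, 0.394, 0.331]
contact_force: [-0.1, 0.5, -2.4]
width: 0.0407
grip_force: 45.0
```

```bash
python3 - <<'E'
from plan import *
p,r=pose(); print('tip',p+r.apply([0,0,.371]),arm.get_obs()['joints'],arm.get_obs()['contact_force'])
d=cam('scene');e=cam('side')
a=cv2.resize(d['image'][140:240,290:390,::-1],(400,400),interpolation=cv2.INTER_CUBIC)
b=cv2.resize(e['image'][140:240,335:435,::-1],(400,400),interpolation=cv2.INTER_CUBIC)
cv2.imwrite('pics/t5.png',np.hstack([a,b]))
a=np.radians(50);tr=np.array([.491,-.155])-.017*np.array([np.cos(a),np.sin(a)])
for z in (.03,.016): mv(*target(tr,a,tip_fwd=.004,tipz=z,off=.371,tilt=43))
E
```

```text
tip [ 0.4819 -0.1612  0.0681] [ 1.2844  0.5428 -0.4956  2.1705 -0.7558  0.7622  0.7688] [-0.0869  0.4886 -2.4442]
turn [-0.4  -0.07  0.13] shift [-0.0291  0.0012  0.0254]
turn [-0.4  -0.07  0.13] shift [-0.0386  0.0012  0.0356]
```

View pics/t5.png

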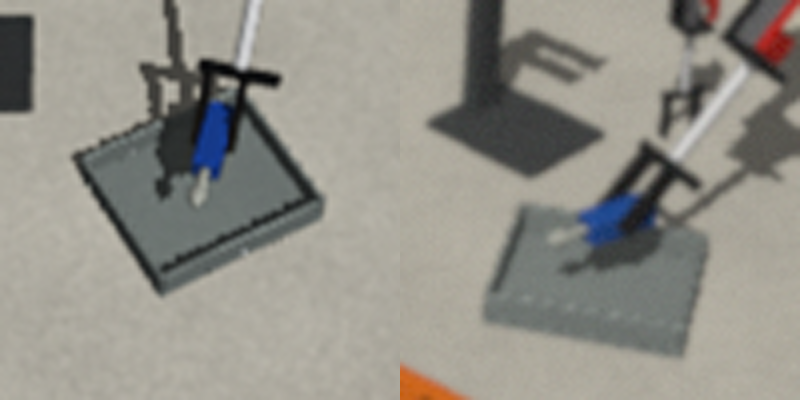

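Request:
{"name": "arm_command", "arguments": {
  "moves": [
    [0,0,0,-0.015,0.001,0.012,-0.3],
    [0,0,0,-0.028,0.001,0.025,-0.3],
    [0,0,0,-0.034,0.001,0.03,-0.3],
    [0,0,0,-0.038,0.001,0.035,-0.3],
    [0,0,0,-0.038,0.001,0.035,-0.3],
    [0,0,0,-0.038,0.001,0.035,-0.3]
  ]
}}

```text
time_s: 10.4
position: [0.3191, -0.3596, 0.2888]
eef_rot: [-0.157, 0.843, 0.395, 0.331]
contact_force: [0.2, 0.5, -2.7]
width: 0.0406
grip_force: 45.0
```

```bash
python3 - <<'E'
from plan import *
p,r=pose(); print('tip',p+r.apply([0,0,.371]),arm.get_obs()['contact_force'], r.inv().apply([0,0,-.004]))
E
```

```text
tip [ 0.4803 -0.1644  0.0176] [ 0.193   0.5332 -2.7389] [-0.0027  0.      0.0029]
```

Lower 4 mm more until it touches.

Request:
{"name": "arm_command", "arguments": {
  "moves": [
    [0,0,0,-0.001,0,0.001,-0.3],
    [0,0,0,-0.002,0,0.002,-0.3],
    [0,0,0,-0.0027,0,0.003,-0.3],
    [0,0,0,-0.0027,0,0.003,-0.3],
    [0,0,0,-0.0027,0,0.003,-0.3]
  ]
}}

```text
time_s: 10.9
position: [0.3186, -0.3603, 0.2855]
eef_rot: [-0.157, 0.843, 0.394, 0.332]
contact_force: [-7.1, -5.5, 11.1]
width: 0.0407
grip_force: 45.0
```

Request:
{"name": "arm_command", "arguments": {
  "moves": [
    [0,0,0,0.0007,0,-0.0007,-0.1],
    [0,0,0,0.0007,0,-0.0007,0],
    [0,0,0,0.0007,0,-0.0007,0.1],
    [0,0,0,0.0007,0,-0.0007,0.14],
    [0,0,0,0.0007,0,-0.0007,0.14],
    [0,0,0,0.0007,0,-0.0007,0.14],
    [0,0,0,0.0007,0,-0.0007,0.14]
  ]
}}

```text
time_s: 11.6
position: [0.3188, -0.3597, 0.2853]
eef_rot: [-0.157, 0.843, 0.394, 0.331]
contact_force: [-1.0, 0.0, -1.6]
width: 0.0539
grip_force: 14.1
```

```bash
python3 - <<'E'
from plan import *
p,r=pose(); print('tip',p+r.apply([0,0,.371]),arm.get_obs()['contact_force'], p)
d=cam('scene');h=cv2.cvtColor(d['image'],cv2.COLOR_RGB2HSV)
m=cv2.inRange(h,np.array([105,150,60]),np.array([125,255,255]));q=np.zeros_like(m);q[150:220,300:380]=m[150:220,300:380]
P=cv2.findNonZero(q); c=P.mean(0)[0]; print(len(P),c,plane(d,*c,.022))
E
```

```text
tip [ 0.48   -0.1647  0.014 ] [-1.035   0.0468 -1.6442] [ 0.3188 -0.3597  0.2853]
118 [342.    182.822] [ 0.4794 -0.1662  0.022 ]
```

Request:
{"name": "arm_command", "arguments": {
  "moves": [
    [0,0,0,0,0,-0.015,0.14],
    [0,0,0,0,0,-0.04,0.14],
    [0,0,0,0,0,-0.075,0.14],
    [0,-2,0,0.03,0,-0.12,0.14],
    [0,-10,0,0.06,0,-0.15,0.14],
    [0,-18,0,0.09,0,-0.17,0.14],
    [0,-26,0,0.1,0,-0.17,0.14],
    [0,-34,0,0.11,0,-0.17,0.14],
    [0,-43,0,0.12,0,-0.17,0.14],
    [0,-43,0,0.12,0,-0.17,0.14]
  ]
}}

```text
time_s: 12.65
position: [0.3029, -0.3799, 0.4927]
eef_rot: [-0.0, 0.904, 0.427, -0.002]
contact_force: [-0.1, 0.8, -2.2]
width: 0.0538
grip_force: 14.2
```

```bash
python3 - <<'E'
from plan import *
p,r=pose(); print(p,r.as_matrix()[:,0],arm.get_obs()['joints'])
xf=np.array([.9284,-.3716,0]);H=np.array([.6055,-.3624,.393])
mv(H-.1*xf+[0,0,.10],(xf,[0,0,-1]))
d=cam('scene');h=cv2.cvtColor(d['image'],cv2.COLOR_RGB2HSV)
m=cv2.inRange(h,np.array([105,150,60]),np.array([125,255,255]));q=np.zeros_like(m);q[150:220,300:380]=m[150:220,300:380]
P=cv2.findNonZero(q); c=P.mean(0)[0]; print(len(P),c,plane(d,*c,.022))
E
```

```text
[ 0.3029 -0.3799  0.4927] [ 0.6358  0.7719 -0.003 ] [ 0.9568  0.2158 -0.2149  2.0128  0.0613  0.9202  0.0205]
turn [ 0.03  0.21 72.34] shift [ 0.1755  0.1272 -0.001 ]
116 [341.9224 182.75  ] [ 0.4795 -0.1666  0.022 ]
```

Request:
{"name": "arm_command", "arguments": {
  "moves": [
    [0,0,8,0.02,0.014,-0.02,0.14],
    [0,0,16,0.04,0.028,-0.04,0.14],
    [0,0,24,0.06,0.042,-0.05,0.14],
    [0,0,32,0.08,0.056,-0.05,0.14],
    [0,0,40,0.1,0.07,-0.05,0.14],
    [0,0,48,0.12,0.085,-0.05,0.14],
    [0,0,56,0.14,0.1,-0.05,0.14],
    [0,0,64,0.16,0.115,-0.04,0.14],
    [0,0.2,72.3,0.1755,0.127,-0.02,0.14],
    [0,0.2,72.3,0.1755,0.127,0,0.14]
  ]
}}

```text
time_s: 13.7
position: [0.5132, -0.3278, 0.489]
eef_rot: [-0.005, 0.981, -0.193, 0.0]
contact_force: [-0.9, 0.7, -2.5]
width: 0.0539
grip_force: 14.4
```

```bash
python3 - <<'E'
from plan import *
p,r=pose(); print(p,r.as_matrix()[:,0],arm.get_obs()['joints'])
xf=np.array([.9284,-.3716,0]);H=np.array([.6055,-.3624,.393])
mv(H-.1*xf+[0,0,.014],(xf,[0,0,-1]))
E
```

```text
[ 0.5132 -0.3278  0.489 ] [ 0.9254 -0.3791 -0.0016] [ 0.5208  0.377  -0.0605  1.7744  0.0155  0.9932 -1.5036]
turn [-0.54  0.09 -0.46] shift [-0.0013 -0.0014  0.082 ]
```

Request:
{"name": "arm_command", "arguments": {
  "moves": [
    [0,0,0,0,0,0.03,0.14],
    [0,0,0,0,0,0.06,0.14],
    [0,0,0,0,0,0.084,0.14],
    [0,0,0,0,0,0.084,0.14],
    [0,0,0,0,0,0.084,0.14]
  ]
}}

```text
time_s: 14.2
position: [0.5108, -0.329, 0.4066]
eef_rot: [-0.003, 0.981, -0.192, -0.001]
contact_force: [0.8, 0.1, -1.9]
width: 0.0539
grip_force: 14.3
```

```bash
python3 - <<'E'
from plan import *
p,r=pose(); print(p,r.as_matrix()[:,0],arm.get_obs()['contact_force'])
xf=np.array([.9284,-.3716,0]);H=np.array([.6055,-.3624,.393])
mv(H+[0,0,.014],(xf,[0,0,-1]))
d=cam('wrist'); d['fish']=1; np.save('/tmp/wrist.npy',d,allow_pickle=True)
cv2.imwrite('pics/w6.png',np.hstack([cv2.resize(d['image'][120:300,230:430,::-1],(500,450))]))
E
```

```text
[ 0.5108 -0.329   0.4066] [ 0.926  -0.3775 -0.0027] [ 0.8051  0.0769 -1.9394]
turn [-0.31  0.15 -0.36] shift [ 0.1003 -0.0048 -0.0006]
```

View pics/w6.png

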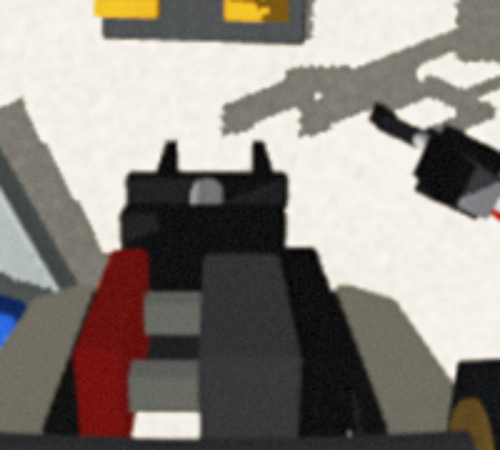

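Request:
{"name": "arm_command", "arguments": {
  "moves": [
    [-0.3,0.15,-0.36,0,-0.0048,0,0.14],
    [-0.3,0.15,-0.36,0.015,-0.0048,0,0.14],
    [-0.3,0.15,-0.36,0.03,-0.0048,0,0.14],
    [-0.3,0.15,-0.36,0.03,-0.0048,0,0.14],
    [-0.3,0.15,-0.36,0.03,-0.0048,0,0.14]
  ]
}}

```text
time_s: 14.75
position: [0.5408, -0.3345, 0.4078]
eef_rot: [0.001, 0.982, -0.188, 0.001]
contact_force: [0.2, 0.4, -1.8]
width: 0.0533
grip_force: 14.3
```

```bash
python3 - <<'E'
from plan import *
p,r=pose(); print(p,r.as_matrix()[:,0],arm.get_obs()['contact_force'])
xf=np.array([.9284,-.3716,0]);H=np.array([.6055,-.3624,.393])
mv(H+[0,0,.014],(xf,[0,0,-1]))
E
```

```text
[ 0.5408 -0.3345  0.4078] [ 0.9292 -0.3695  0.0028] [ 0.1855  0.4443 -1.7783]
turn [ 0.12 -0.16  0.13] shift [0.0704 0.0021 0.0011]
```

Request:
{"name": "arm_command", "arguments": {
  "moves": [
    [0.1,-0.1,0.1,0.015,0.002,0,0.14],
    [0.1,-0.1,0.1,0.03,0.002,0,0.14],
    [0.1,-0.1,0.1,0.045,0.002,0,0.14],
    [0.1,-0.1,0.1,0.06,0.002,0,0.14],
    [0.1,-0.1,0.1,0.0705,0.002,0,0.14],
    [0.1,-0.1,0.1,0.0705,0.002,0,0.14],
    [0.1,-0.1,0.1,0.0705,0.002,0,0.14]
  ]
}}

```text
time_s: 15.45
position: [0.605, -0.3625, 0.4072]
eef_rot: [0.0, 0.982, -0.189, -0.0]
contact_force: [0.9, -0.2, -2.8]
width: 0.054
grip_force: 14.3
```

```bash
python3 - <<'E'
from plan import *
p,r=pose(); print(p,r.as_matrix()[:,0],arm.get_obs()['contact_force'])
xf=np.array([.9284,-.3716,0]);H=np.array([.6055,-.3624,.393])
mv(H,(xf,[0,0,-1]))
E
```

```text
[ 0.605  -0.3625  0.4072] [ 0.9284 -0.3716 -0.0005] [ 0.9374 -0.2141 -2.7848]
turn [ 0.03  0.03 -0.  ] shift [ 0.0004 -0.0003  0.0142]
```

Request:
{"name": "arm_command", "arguments": {
  "moves": [
    [0,0,0,0,0,0.005,0.14],
    [0,0,0,0,0,0.01,0.14],
    [0,0,0,0,0,0.0135,0.14],
    [0,0,0,0,0,0.0135,0.14],
    [0,0,0,0,0,0.0135,0.14]
  ]
}}

```text
time_s: 15.95
position: [0.6055, -0.3628, 0.3935]
eef_rot: [0.0, 0.982, -0.189, -0.0]
contact_force: [0.2, -0.4, -2.4]
width: 0.0536
grip_force: 14.2
```

Request:
{"name": "arm_command", "arguments": {
  "moves": [
    [0,0,0,0,0,0.001,0.14],
    [0,0,0,0,0,0.002,0.14],
    [0,0,0,0,0,0.002,0.14],
    [0,0,0,0,0,0.002,0.14]
  ]
}}

```text
time_s: 16.35
position: [0.6054, -0.3628, 0.3933]
eef_rot: [0.0, 0.982, -0.189, 0.0]
contact_force: [-3.0, 1.1, 8.8]
width: 0.0536
grip_force: 14.4
```

Seated: the force went from −2.4 to +8.8 N. Releasing and retreating.

Request:
{"name": "arm_command", "arguments": {
  "moves": [
    [0,0,0,0,0,0.001,0.2],
    [0,0,0,0,0,0.001,0.3],
    [0,0,0,0,0,0.001,0.5],
    [0,0,0,0,0,0.001,0.8],
    [0,0,0,0,0,0.001,1],
    [0,0,0,0,0,0.001,1],
    [0,0,0,0,0,-0.02,1],
    [0,0,0,0,0,-0.05,1],
    [0,0,0,0,0,-0.09,1],
    [0,0,0,0,0,-0.12,1]
  ]
}}

```text
time_s: 17.35
position: [0.6056, -0.363, 0.5138]
eef_rot: [0.001, 0.982, -0.189, 0.001]
contact_force: [0.5, 0.2, 0.3]
width: 0.093
grip_force: 0.0
```

```bash
python3 - <<'E'
from plan import *
print(pose()[0],arm.get_obs()['width'])
d=cam('wrist');d['fish']=1
h=cv2.cvtColor(d['image'],cv2.COLOR_RGB2HSV)
e=cam('side');s=cam('scene')
c=lambda im,x,y,w,hh:cv2.resize(im[y:y+hh,x:x+w,::-1],(390,300),interpolation=cv2.INTER_CUBIC)
cv2.imwrite('pics/end.png',np.vstack([np.hstack([c(e['image'],335,95,91,70),c(e['image'],340,170,91,70)]),np.hstack([c(s['image'],240,85,91,70),c(d['image'],250,110,156,120)])]))
E
```

```text
[ 0.6056 -0.363   0.5138] 0.09295197832271458
```

View pics/end.png

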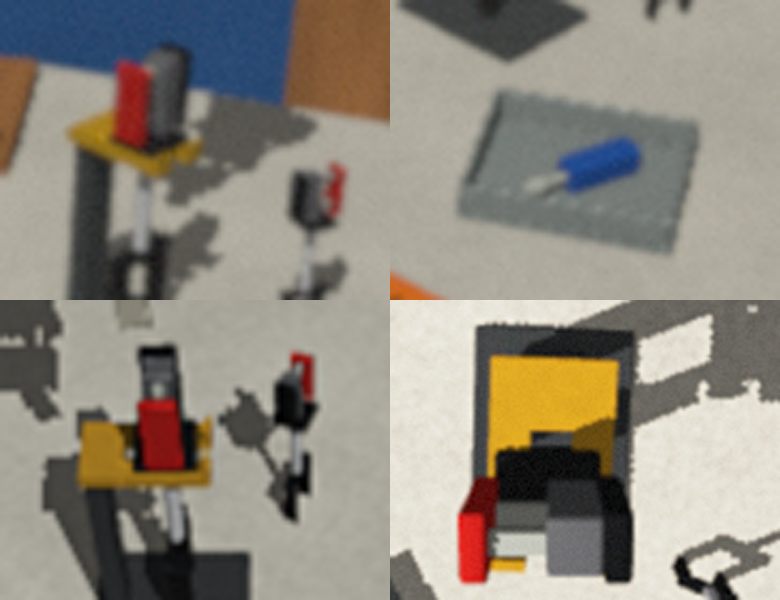

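The reacher hangs upright on the fork with its trigger released, and the countersink lies in the tray. Handing in.

```bash
python3 -c "
from plant import arm; print(arm.close_job())"
```

```text
the job is handed in; nothing more can be done
None
```

The countersink was carried to the tray with the reacher and set down before release, the reacher hangs back on its stand, and the job was handed in at about 17.5 s; no verdict was returned.

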